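Open the milk jug on the refreshment table

ROBOT

A 7-joint arm with a two-finger parallel gripper is mounted at the origin on the work surface. World frame = base frame: x ahead of the robot, y to its left, z up, the work surface at z = 0. Lengths are in m, angles in rad, forces in N, time in s.
With the tool pointing down it reaches from about 0.425 to 0.875 m from the base axis. Payload 4.7 kg.
Tool frame: the origin (TCP) lies at the very end of the fingers, on their centre line; the grasp point (between the pads) lies behind it (ctrl.tcp_to_grasp is the y of the grasp point in the tool frame, in m); y points along the fingers, x is the direction in which the jaws open and shut, and the axes are right-handed (so a half turn about y gives the same grasp; the last joint's range is limited). The gripper opens to 87 mm and grips with 3 to 60 N. Pads are 19 mm wide; open, the fingers measure 117 mm over their backs; the gripper's body (75 mm by 190 mm) begins 51 mm behind the grasp point.
Start: joints at [1.172, 0.321, -0.07, 1.45, 0.023, 1.371, -0.057], TCP at [0.261, -0.595, 0.223] pointing down, gripper open.
Joint ranges: [-2.86, 2.86], [-0.3, 2.09], [-1.38, 1.24], [0.06, 2.45], [-1.56, 4.7], [0.09, 2.05], [-2.69, 2.69]. Speed limits (rad/s): [2.57, 2.57, 3.14, 3.14, 3.14, 3.14, 3.14].

INTERFACE

Orientations are given as a rotation vector (axis times angle).
In Python, from bench import ctrl, get_image, workorder gives the robot as it stands.
- The arm moves only by the tool drive_tool, never from a script. Its argument "increments" is text: rows parted by semicolons, each of 5 numbers parted by spaces: the shift along the tool's x, y, z in mm, then the turn about the tool's y in degrees, then the closure in counts, from 0 (fully open) to 255 (shut). In form: tx ty tz yaw fingers; .... A call has 1 to 20 rows; each row shifts and turns the commanded pose from where the row before left it, along the tool's axes as they then stand; what a row does not reach is not made up. A row lasts 1/8 s, in which the tool goes at most 62.5 mm and 10.7 degrees, less where a joint would pass 70% of its speed; a pose out of reach is approached as far as the arm can. A call is refused whole if a number of a shift passes 62.5 or a number of a turn 10.7, either way. A call with a gripper value outside its range is refused whole. The fingers move at their own pace and stop on an object; "squeeze" is the grip in N (left out, the last holds). Time passes only in rows, so rows that do not move let the fingers close. It gives the time, the measured TCP pose, the force and the opening at its end, in the units of the state.
- ctrl.get_state(): the state, without advancing time (a new reading comes with each control period).
- get_image(name): name is "scene" or "top" or "wrist"; returns a dict with "img" (480x640x3 uint8, red, green, blue), "mtx" (3x3 intrinsics, pixels), "camera_from_world" (4x4, takes a point from world to camera coordinates). Camera axes: x right, y up, looking along -z (the intrinsics and any distortion apply to the point x, -y, -z); pixel columns grow to the right and rows downward; lengths in m; the calibration is good to about 2 mm. The wrist camera is an equidistant fisheye: a pixel r from the principal point sees the ray r / f radians off the axis. A picture is of the moment at which its call begins. There is no depth.
- workorder.close_job(): hands the job in, once; it reports no verdict.
The state is a dict: "time": time; "joint_positions": joint angles; "qd": joint speeds; "joint_torque": joint torques, N m; "position": TCP position; "tool_rot": TCP orientation; "ft_force": force on the tool from outside, world axes, zero at the start; "torque": the same for the moment, N m; "grip_width": opening from 0.0 (shut) to 1.0 (fully open).
Only numpy, scipy, OpenCV 4.12 (cv2) and the standard library are available. Lean on these libraries where they do the work, as an engineer would, in place of code of your own. Each camera call takes 0.05 s, during which the arm holds its last target.

TASK

Open the insulated milk jug for the guests: swing its orange locking tab up and right over until it rests back, then unscrew the cap beneath it anticlockwise until its thread lets go, lift it out and stand it upright in the middle of the flat white saucer, and let go. Be gentle: do not pull on the cap while its thread still holds, do not wrench it against its end stop, set it down softly, leave the tab open and leave the other things on the table where they are.

Things in the scene. Friction and masses are not known exactly. Their poses are not given: they have to be found in the camera images.
- jug: Brushed-steel insulated jug, fixed firmly to the table: body 116 mm diameter, neck 72 mm outer diameter, rim 160 mm above the table, black handle on its +y side, small spout on its -y side. Origin: centre of its underside, z up. The cap sits in the neck, under an orange tab hinged above the handle.
- tab (a joint): Angle of the orange locking tab (rad): 0 closed over the cap, growing as its free end swings up and over towards the handle (jug +y); stop at 2.2. A bent strap 18 mm wide (along the jug's x): a leg rises from the hinge, then a 5 mm thick arm runs level, 34 mm above the rim, past the cap and spout. The hinge is stiff (about 0.12 N m) and stays where it is left.
- tab_grip (a point): Point to pinch on the tab: on its middle line, 10 mm from the free end, mid-thickness; 99 mm from the hinge axis. Closed, it lies 48 mm from the jug's axis on the -y side, 36 mm above the rim, with room for fingers beside and below. Pinched by its two sides (18 mm apart, along the hinge axis) it turns between the pads. Its x is along the hinge axis.
- tab_hinge (a point): Middle of the tab's hinge axis, which runs along the jug's x, 44 mm from the jug's axis on the +y side, at rim height. Fixed to the jug.
- cap: Loose screw cap, 55 to 95 g. From below: grey plug 32 mm diameter, 24 mm tall, two lugs at its foot reaching 23 mm out along its x; black flange 56 mm diameter, 24 to 29 mm up; blue grip bar 29 to 51 mm up, 14 mm thick along its x, 48 mm long along its y. Origin: centre of its underside, 20 mm below the rim when screwed in; z up. 2 mm of sideways play in the neck.
- cap_grip (a point): Point on the cap's axis in the grip bar, 42 mm above the cap's underside, 9 mm below the bar's top. A spring seal pushes the cap up with about 5 N, carried by the thread while it holds. Keep a light upward pull (about 6 N) while turning: it vanishes when the thread lets go, and the cap then comes up freely. A cap not held firmly rises 5 mm by itself.
- saucer: Flat white round saucer for the cap, fixed to the table: flat middle 124 mm diameter, 6 mm above the table, with a shallow raised rim out to 168 mm diameter, about 12 mm high. Origin: centre of its underside.
- milk: Bystander: blue and white milk carton with white cap, 58 x 58 x 131 mm, loose. Origin: centre of its underside.
- paper_cup: Bystander: white paper cup, 72 mm wide, 85 mm tall, loose. Origin: centre of its underside.
- spoon_cup: Bystander: white paper cup full of plastic spoons, 72 mm wide, about 122 mm tall, loose. Origin: centre of its underside.
- sugar_glass: Bystander: glass of sugar, 68 mm wide, 75 mm tall, loose. Origin: centre of its underside.
- coffee_jar: Bystander: amber coffee jar with red lid, 72 mm wide, 130 mm tall, loose. Origin: centre of its underside.
- jug_rim (a point): Centre of the jug's rim, z up. The thread lets the cap go after an anticlockwise turn of 0.3 to 1.45 rad, different each time and not visible; about 0.23 rad farther on is a hard end stop. Only between the two can the cap be lifted out. More than 25 N between cap and jug (pulling while it holds, wrenching at the stop, pressing) does harm.
Not all that is in view belongs to the job. What is shaped like the jug but purple is not meant.

How it is judged:
On the way, in this order (a step that is already met when the one before it is completed fails the run):
1. the tab is swung over (above 1.9 rad) while the cap is still screwed in (value of joint tab above 1.9 rad and z of cap in the frame of jug below 0.147 m), for 0.2 s.
2. the cap is lifted out, clear above the rim (z of cap in the frame of jug above 0.165 m and value of joint tab above 1.8 rad), for 0.1 s.
At the end, for the whole second after the job is handed in: The tab is open past 1.8 rad; the cap stands upright (within 0.15 rad), at rest and released, on the flat of the saucer, its axis within 40 mm of the saucer's centre (value of joint tab above 1.8 rad and horizontal distance between cap and saucer below 0.04 m and height (world z) of cap between 0.003 and 0.01 m and angle between cap's own z axis and vertical below 0.15 rad and linear speed of cap below 0.02 m/s and contact force between cap and saucer above 0.1 N); the robot touches nothing.
It fails at once if more than 25 N between the cap and the jug (contact force between cap and jug above 25 N).
It fails at once if the cap set down on the saucer with more than 30 N (contact force between cap and saucer above 30 N).
It fails at once if a bystander moved more than 30 mm (distance of any of milk, paper_cup, spoon_cup, sugar_glass, coffee_jar from where it was at the start of the episode above 0.03 m).
It also fails if it takes over 72 s, if anything falls off the work surface, if the arm or the gripper's body presses on something with over 40 N, if the wrist force passes 120 N, or if a joint passes its speed limit or range.

## Working session

There is one attempt and no reset: what is moved stays moved. The work goes in short steps, Python scripts to look and compute and a tool call to move; the robot and the scene stay as the last step left them, time stands still between calls to the robot, and variables do not carry over. Pictures are saved under pics/ and viewed, and the job is handed in when it is done.

Besides the shell and the picture viewer there is one more tool, called after ">>>" as a command line: name --argument value ..., lists and objects as JSON in quotes. drive_tool: Moves the arm, as the interface text tells. Its arguments: {"type":"object","properties":{"increments":{"type":"string"},"squeeze":{"type":"number"}},"required":["increments"]}

```bash
ls; mkdir -p pics
python3 - <<'E'
from bench import ctrl,get_image
import cv2,numpy as np
for n in ["scene","top","wrist"]:
    d=get_image(n); cv2.imwrite(f"pics/a_{n}.png",d["img"][:,:,::-1]); print(n,d["mtx"].tolist(),np.round(d["camera_from_world"],4).tolist(),[k for k in d])
print(ctrl.get_state(),ctrl.tcp_to_grasp)
E
```

```text
pics
scene [[464.29202687721966, 0.0, 325.69866722130314], [0.0, 464.29202687721966, 231.2704470411915], [0.0, 0.0, 1.0]] [[-0.8517, 0.5237, -0.0168, 0.4333], [-0.4388, -0.6954, 0.5692, 0.2006], [0.2864, 0.4922, 0.8221, -1.2723], [0.0, 0.0, 0.0, 1.0]] ['img', 'mtx', 'camera_from_world']
top [[468.97442226409703, 0.0, 318.19477330781234], [0.0, 468.97442226409703, 231.80008890508907], [0.0, 0.0, 1.0]] [[0.0111, -0.9999, -0.0022, 0.0511], [0.9928, 0.0107, 0.119, -0.5575], [-0.119, -0.0035, 0.9929, -1.0674], [0.0, 0.0, 0.0, 1.0]] ['img', 'mtx', 'camera_from_world']
wrist [[371.64829954431775, 0.0, 320.3508112054742], [0.0, 371.64829954431775, 234.7340283636017], [0.0, 0.0, 1.0]] [[0.4024, -0.9155, -0.0023, -0.6479], [0.8827, 0.3887, -0.2642, 0.0336], [0.2428, 0.1043, 0.9645, -0.3905], [0.0, 0.0, 0.0, 1.0]] ['img', 'mtx', 'camera_from_world']
{'time': 0.15, 'joint_positions': array([ 1.17210056,  0.32163117, -0.07008932,  1.45141684,  0.0226285 ,
        1.37078953, -0.05691187]), 'qd': array([ 0.00103071, -0.00302018,  0.00049751, -0.00369846,  0.00203336,
        0.00085598, -0.00058627]), 'joint_torque': array([-6.78166416e-04, -4.91797435e+01, -4.05137725e-01, -3.12880790e+01,
       -6.40919921e-02,  4.03352932e-02,  1.18637627e-04]), 'position': array([ 0.26054192, -0.59503458,  0.22171572]), 'tool_rot': array([-1.37595885,  0.90092607, -0.898822  ]), 'ft_force': array([-0.36377632, -0.61327652, -0.03357687]), 'torque': array([ 0.01195998, -0.00043858, -0.00726181]), 'grip_width': 1.0009729864752697} -0.0187
```

View pics/a_scene.png

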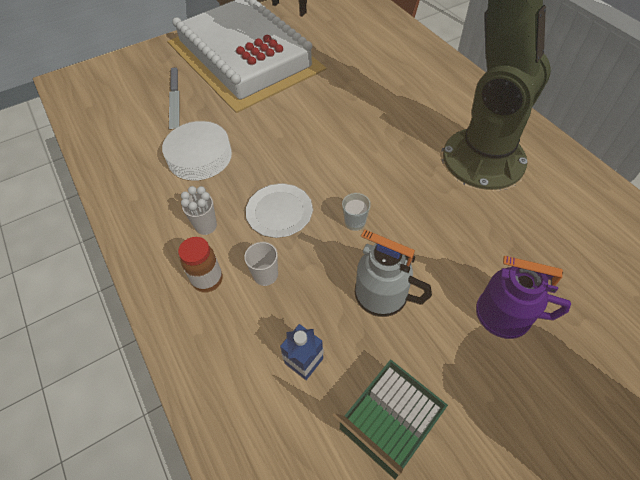

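View pics/a_top.png

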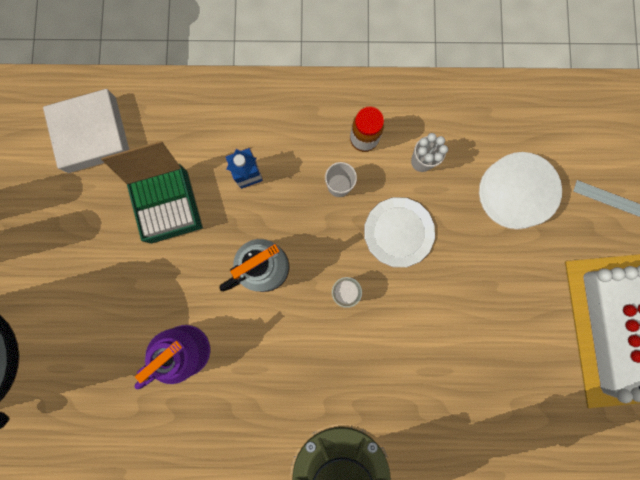

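View pics/a_wrist.png

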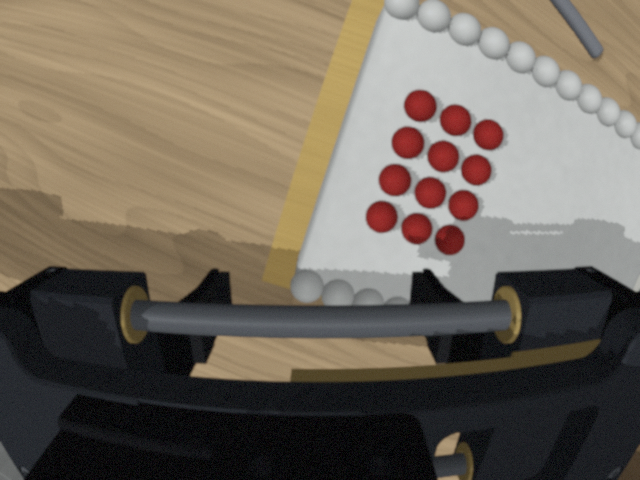

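Candidates for the jug are the steel one at top px (258,262) and the purple one at (180,352), so I choose steel. Saucer candidates are the flat plate at top px (400,232) and the tall white plate stack at (520,190), so I choose the flat one. Next come measurements and close crops.

```bash
cat > h.py <<'E'
import numpy as np,cv2
from bench import ctrl,get_image
from scipy.spatial.transform import Rotation as R
def ray(d,p):
    K=d["mtx"];T=d["camera_from_world"]
    v=np.array([(p[0]-K[0,2])/K[0,0],-(p[1]-K[1,2])/K[1,1],-1.0])
    o=-T[:3,:3].T@T[:3,3]; return o,T[:3,:3].T@v
def plane(d,p,z):
    o,v=ray(d,p); return o+v*(z-o[2])/v[2]
def proj(d,P):
    K=d["mtx"];T=d["camera_from_world"];c=T[:3,:3]@np.array(P)+T[:3,3]
    return np.array([K[0,0]*c[0]/-c[2]+K[0,2],-K[1,1]*c[1]/-c[2]+K[1,2]])
def tri(d1,p1,d2,p2):
    o1,v1=ray(d1,p1);o2,v2=ray(d2,p2)
    s=np.linalg.lstsq(np.c_[v1,-v2],o2-o1,rcond=None)[0]
    a=o1+v1*s[0];b=o2+v2*s[1];return (a+b)/2,np.linalg.norm(a-b)
def orange(img,box):
    h=cv2.cvtColor(img,cv2.COLOR_RGB2HSV);m=cv2.inRange(h,(5,150,120),(20,255,255))
    k=np.zeros_like(m);x0,y0,x1,y1=box;k[y0:y1,x0:x1]=m[y0:y1,x0:x1];return k
E
python3 - <<'E'
from h import *
t=get_image("top");s=get_image("scene")
for n,d,b in(("top",t,(200,220,310,300)),("scene",s,(350,220,430,275))):
    m=orange(d["img"],b);c=max(cv2.findContours(m,0,2)[0],key=cv2.contourArea)
    r=cv2.minAreaRect(c);bx=cv2.boxPoints(r);print(n,r,bx.tolist())
    if n=="top": print([plane(d,p,.199).round(4).tolist() for p in bx])
# saucer
g=t["img"].astype(int);m=((g.min(2)>165)&(g.max(2)-g.min(2)<25)).astype(np.uint8)*255
k=np.zeros_like(m);k[190:275,358:442]=m[190:275,358:442]
c=max(cv2.findContours(k,0,2)[0],key=cv2.contourArea);e=cv2.fitEllipse(cv2.convexHull(c));print("saucer",e,plane(t,e[0],.011))
g=s["img"].astype(int);m=((g.min(2)>150)&(g.max(2)-g.min(2)<30)).astype(np.uint8)*255
k=np.zeros_like(m);k[180:240,240:318]=m[180:240,240:318]
c=max(cv2.findContours(k,0,2)[0],key=cv2.contourArea);e=cv2.fitEllipse(cv2.convexHull(c));print("saucer s",e,plane(s,e[0],.011))
st=ctrl.get_state();print(R.from_rotvec(st["tool_rot"]).as_matrix().round(3))
a=cv2.resize(t["img"][215:315,200:333],(798,600),interpolation=2);cv2.imwrite("pics/b_top.png",a[:,:,::-1])
a=cv2.resize(s["img"][220:320,330:463],(798,600),interpolation=2);cv2.imwrite("pics/b_sc.png",a[:,:,::-1])
E
```

```text
top ((254.2930908203125, 260.9827575683594), (9.799528121948242, 53.698974609375), 58.73627471923828) [[228.7996063232422, 270.7287902832031], [274.7008361816406, 242.86019897460938], [279.78656005859375, 251.23672485351562], [233.88534545898438, 279.1053161621094]]
[[0.4578, 0.2321, 0.199], [0.514, 0.1427, 0.199], [0.4975, 0.1323, 0.199], [0.4415, 0.2215, 0.199]]
scene ((388.6334533691406, 243.52978515625), (56.29083251953125, 15.668014526367188), 32.228755950927734) [[360.6466369628906, 235.14678955078125], [369.0024108886719, 221.892822265625], [416.6202697753906, 251.91278076171875], [408.2644958496094, 265.166748046875]]
saucer ((399.240478515625, 231.73233032226562), (69.24453735351562, 70.21634674072266), 124.03675842285156) [ 0.56188188 -0.13677775  0.011     ]
saucer s ((278.73602294921875, 210.08099365234375), (53.014366149902344, 66.7542953491211), 82.71879577636719) [ 0.56410536 -0.13515929  0.011     ]
[[ 0.401 -0.     0.916]
 [-0.916  0.001  0.401]
 [-0.001 -1.    -0.   ]]
```

View pics/b_top.png

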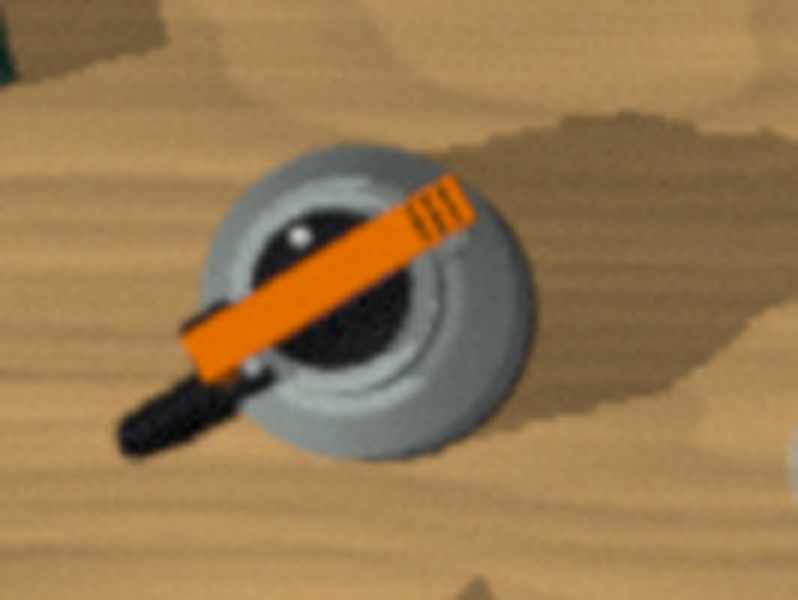

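View pics/b_sc.png

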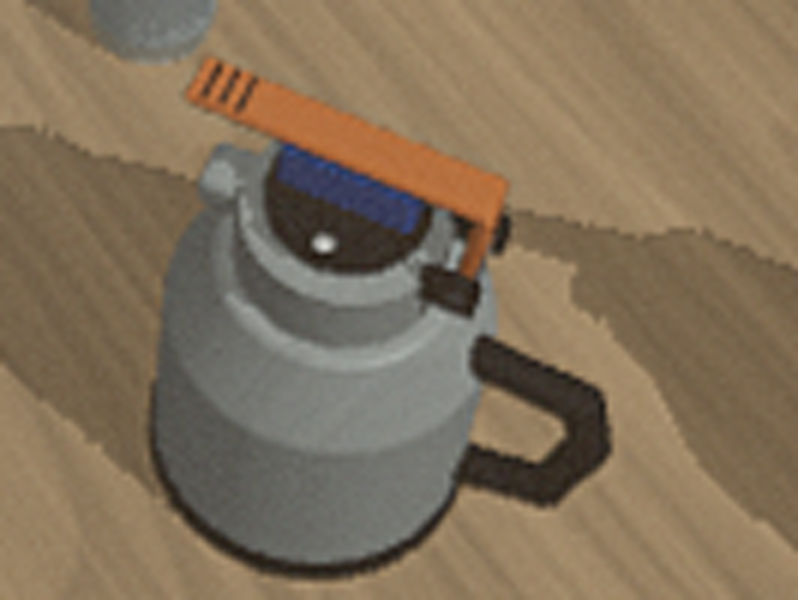

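```bash
cat >> h.py <<'E'
def togo(xyz):
    st=ctrl.get_state();M=R.from_rotvec(st["tool_rot"]).as_matrix()
    d=M.T@(np.array(xyz)-st["position"])*1000
    print("t",st["time"],"pos",st["position"].round(4),"toolx ang",np.degrees(np.arctan2(M[1,0],M[0,0])).round(2),"togo mm",d.round(1),"q",st["joint_positions"].round(2),"F",st["ft_force"].round(2),"w",round(st["grip_width"],3));return d
E
python3 - <<'E'
from h import *
t=get_image("top");s=get_image("scene")
print(tri(t,(277.24,247.05),s,(363.2,233.3)))
for P in((.5057,.1375,.199),(.4497,.2268,.199)): print(proj(s,P),proj(t,P))
print(proj(t,(.4749,.1866,.16)),proj(s,(.4749,.1866,.16)))
togo((.5004,.146,.27))
E
```

```text
(array([0.50527854, 0.13790232, 0.19881689]), np.float64(0.001217126895467906))
[362.59174384 233.16423694] [277.24077018 247.06780576]
[414.28924086 253.29088051] [231.32779655 274.90163702]
[254.76703429 263.35954875] [388.66873037 254.91008273]
t 0.35 pos [ 0.2607 -0.5953  0.2223] toolx ang -66.35 togo mm [-582.9  -47.5  517. ] q [ 1.17  0.32 -0.07  1.45  0.02  1.37 -0.06] F [ 0.43  0.11 -0.45] w 1.001
```

>>> drive_tool --increments "0 -24 0 0 0;0 -24 0 0 0;-41.6 0 36.9 0 0;-41.6 0 36.9 0 0;-41.6 0 36.9 0 0;-41.6 0 36.9 0 0;-41.6 0 36.9 0 0;-41.6 0 36.9 0 0;-41.6 0 36.9 0 0;-41.6 0 36.9 0 0;-41.6 0 36.9 0 0;-41.6 0 36.9 0 0;-41.6 0 36.9 0 0;-41.6 0 36.9 0 0;-41.6 0 36.9 0 0;-41.6 0 36.9 0 0"

```text
time: 2.35
position: [0.5007, 0.1468, 0.271]
tool_rot: [-1.376, 0.899, -0.902]
ft_force: [0.1, 0.1, 0.1]
grip_width: 1.001
```

>>> drive_tool --increments "0 0 0 -9.85 0;0 0 0 -9.85 0;0 0 0 -9.85 0;0 0 0 -9.85 0;0 0 0 -9.85 0;0 0 0 -9.85 0;0 0 0 -9.85 0;0 0 0 -9.85 0;0 0 0 -9.85 0;0 0 0 -9.85 0;0 0 0 0 0;0 0 0 0 100"

```text
time: 3.85
position: [0.5003, 0.1453, 0.2706]
tool_rot: [-1.526, -0.438, 0.437]
ft_force: [0.1, -0.4, -0.6]
grip_width: 0.948
```

Run:
```python
from h import *
d=get_image("wrist");cv2.imwrite("pics/c_w.png",d["img"][:,:,::-1])
togo((.5004,.146,.1778))
```

```text
t 3.9 pos [0.5003 0.1453 0.2706] toolx ang 32.02 togo mm [ 0.5 92.8  0.6] q [ 0.61  0.09 -0.99  1.67  0.08  1.42  0.17] F [-0.52 -0.06  0.04] w 0.913
```

View pics/c_w.png

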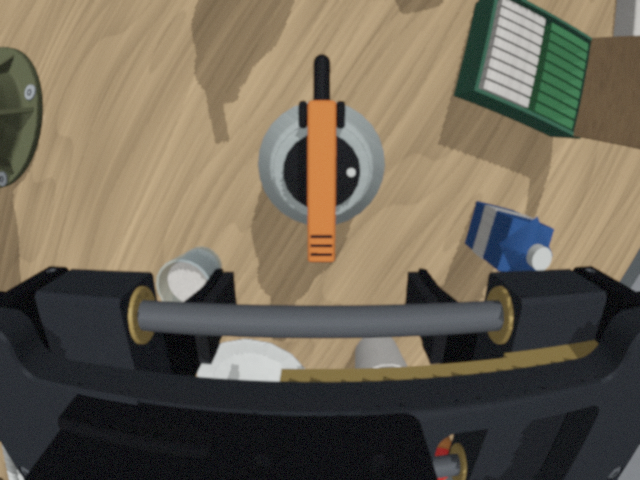

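The wrist view shows the tab (px 321,180) centred between the fingers and parallel to them, over the steel jug. Next I descend and pinch.

>>> drive_tool --increments "0 23 0 0 100;0 23 0 0 100;0 23 0 0 100;0 15 0 0 100;0 9 0 0 100;0 0 0 0 100;0 0 0 0 100" --squeeze 15

```text
time: 4.78
position: [0.5008, 0.1455, 0.1782]
tool_rot: [-1.526, -0.44, 0.439]
ft_force: [-0.1, -0.1, -0.6]
grip_width: 0.61
```

>>> drive_tool --increments "0 0 0 0 255;0 0 0 0 255;0 0 0 0 255;0 0 0 0 255;0 0 0 0 255;0 0 0 0 255;0 0 0 0 255;0 0 0 0 255" --squeeze 15

```text
time: 5.78
position: [0.5005, 0.1454, 0.1776]
tool_rot: [-1.526, -0.44, 0.439]
ft_force: [3.1, 0.5, -0.2]
grip_width: 0.195
```

Run:
```python
from h import *
d=get_image("wrist");cv2.imwrite("pics/d_w.png",d["img"][:,:,::-1])
togo((.5004,.146,.1778))
# arc: u = along jug +y relative start, w = up
a0=np.arctan2(36.5,-92);r=99
pu,pw=-92.,36.5
out=[]
for k in range(1,15):
    a=a0-k*2.2/14; u,w=r*np.cos(a),r*np.sin(a);out.append((round(u-pu,1),round(w-pw,1)));pu,pw=u,w
print(out)
st=ctrl.get_state();print(R.from_rotvec(st["tool_rot"]).as_matrix().round(3))
```

```text
t 5.825 pos [0.5005 0.1454 0.1776] toolx ang 32.15 togo mm [ 0.2 -0.2  0.6] q [ 0.58  0.17 -0.99  1.8   0.15  1.25  0.11] F [ 1.58  0.51 -1.82] w 0.203
[(np.float64(6.8), np.float64(14.0)), (np.float64(8.9), np.float64(12.7)), (np.float64(10.8), np.float64(11.2)), (np.float64(12.4), np.float64(9.3)), (np.float64(13.7), np.float64(7.3)), (np.float64(14.7), np.float64(5.0)), (np.float64(15.3), np.float64(2.7)), (np.float64(15.5), np.float64(0.2)), (np.float64(15.4), np.float64(-2.2)), (np.float64(14.8), np.float64(-4.6)), (np.float64(13.9), np.float64(-6.9)), (np.float64(12.7), np.float64(-9.0)), (np.float64(11.1), np.float64(-10.8)), (np.float64(9.3), np.float64(-12.4))]
[[ 0.847  0.001 -0.532]
 [ 0.532  0.     0.847]
 [ 0.001 -1.    -0.   ]]
```

View pics/d_w.png

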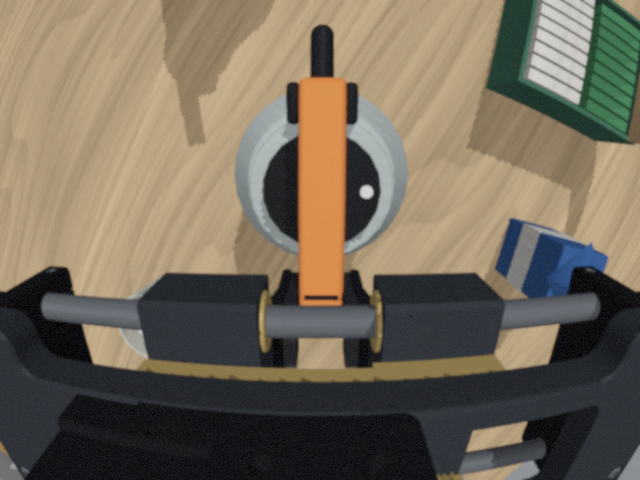

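>>> drive_tool --increments "0 -14 6.8 0 255;0 -12.7 8.9 0 255;0 -11.2 10.8 0 255;0 -9.3 12.4 0 255;0 -7.3 13.7 0 255;0 -5 14.7 0 255;0 -2.7 15.3 0 255;0 0 0 0 255"

```text
time: 6.82
position: [0.4562, 0.2167, 0.2404]
tool_rot: [-1.526, -0.443, 0.439]
ft_force: [5.0, 4.5, -4.1]
grip_width: 0.205
```

>>> drive_tool --increments "0 -0.2 15.5 0 255;0 2.2 15.4 0 255;0 4.6 14.8 0 255;0 6.9 13.9 0 255;0 9 12.7 0 255;0 10.8 11.1 0 255;0 0 0 0 255;0 0 0 0 255"

```text
time: 7.82
position: [0.4132, 0.2859, 0.207]
tool_rot: [-1.527, -0.442, 0.437]
ft_force: [6.2, 2.0, -3.1]
grip_width: 0.2
```

Run:
```python
from h import *
d=get_image("scene")
a=cv2.resize(d["img"][180:330,330:530],(800,600),interpolation=2);cv2.imwrite("pics/e_s.png",a[:,:,::-1])
h=np.array([.4515,.2239,.16]);u=np.array([-.531,.847,0])
p=ctrl.get_state()["position"]+[0,0,.0187]-h
print(p@u,p[2],"theta",np.arctan2(36.5,-92)-np.arctan2(p[2],p@u),np.hypot(p@u,p[2]))
togo((.4749,.1866,.27))
```

```text
0.0728091730093088 0.06568391350494443 theta 2.029905527867162 0.09805892191751081
t 7.875 pos [0.4132 0.2859 0.207 ] toolx ang 32.12 togo mm [  -0.4  -62.8 -117. ] q [ 0.42  0.1  -1.12  1.8   0.09  1.29 -0.16] F [ 6.47  1.83 -2.58] w 0.201
```

View pics/e_s.png

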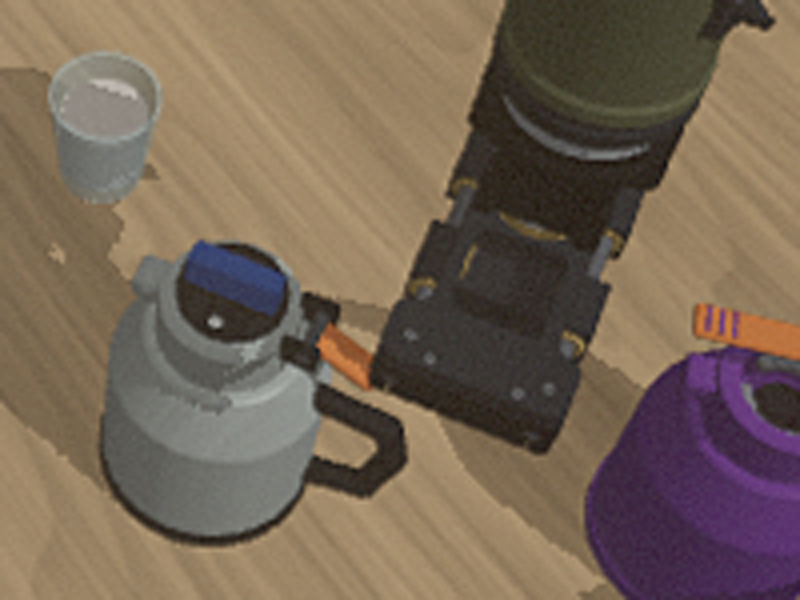

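>>> drive_tool --increments "0 5.2 5 0 255;0 5.2 4.3 0 255;0 0 0 0 255;0 0 0 0 150;0 0 0 0 120;0 0 0 0 120;0 0 0 0 120;0 -25 0 0 120;0 -40 0 0 120;0 -10 -30 0 120;0 0 -40 0 120;0 0 0 0 120"

```text
time: 9.38
position: [0.4461, 0.2309, 0.2708]
tool_rot: [-1.528, -0.434, 0.435]
ft_force: [-0.5, -0.4, -0.3]
grip_width: 0.526
```

Run:
```python
from h import *
d=get_image("scene");t=get_image("top");w=get_image("wrist")
a=cv2.resize(d["img"][200:320,340:500],(800,600),interpolation=2);cv2.imwrite("pics/f_s.png",a[:,:,::-1])
a=cv2.resize(t["img"][215:315,190:323],(798,600),interpolation=2);cv2.imwrite("pics/f_t.png",a[:,:,::-1])
cv2.imwrite("pics/f_w.png",w["img"][:,:,::-1])
togo((.4749,.1866,.27))
```

```text
t 9.525 pos [0.4436 0.2352 0.2709] toolx ang 32.21 togo mm [  0.6   0.9 -57.8] q [ 0.52  0.03 -1.07  1.71  0.03  1.42  0.01] F [ 0.42  0.53 -0.07] w 0.531
```

View pics/f_s.png

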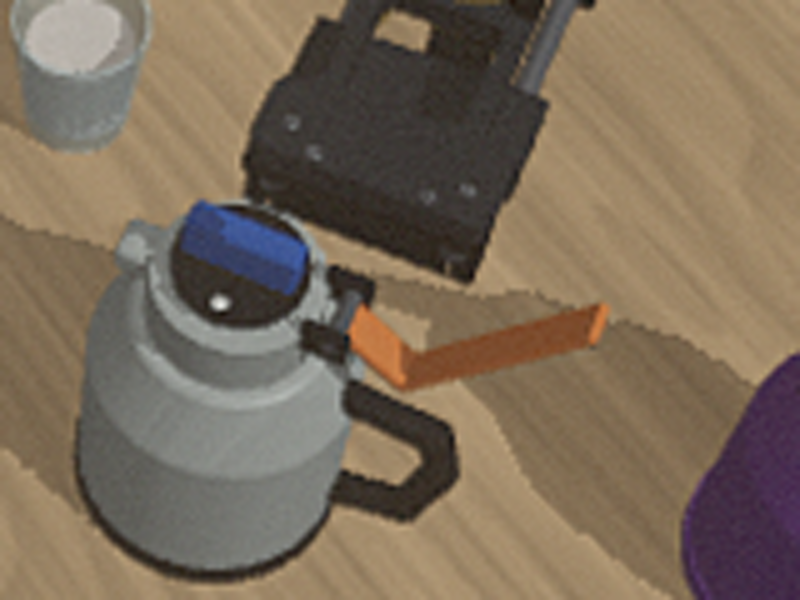

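View pics/f_t.png

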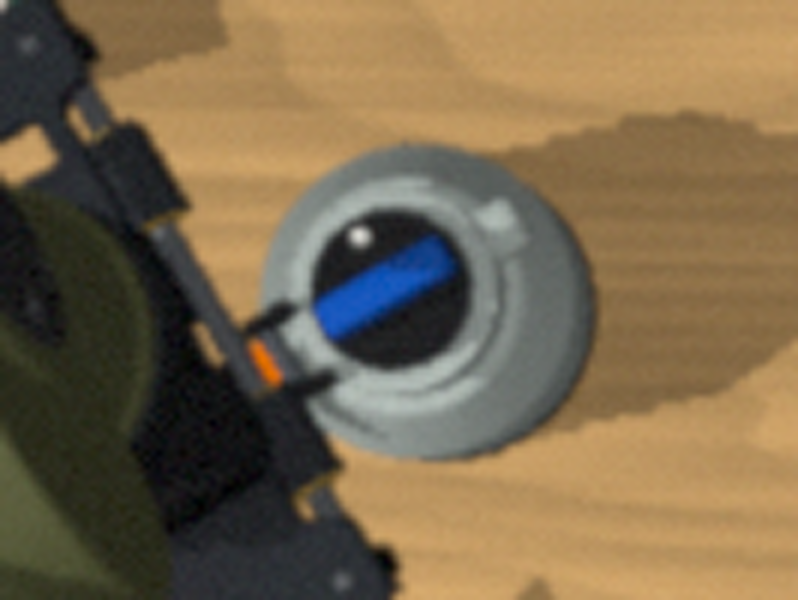

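View pics/f_w.png

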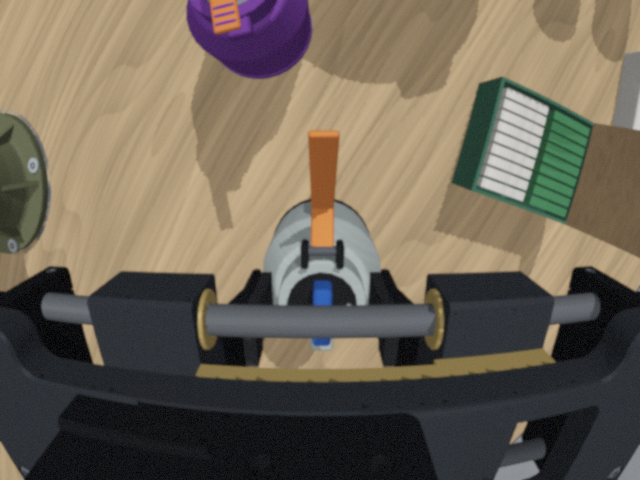

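The tab is over, resting back at about 2.15 rad, and the blue bar is exposed at top px ~(254,263), roughly along the tab line. I'll measure the bar.

```bash
cat >> h.py <<'E'
def bar(d,box,z,v=90):
    h=cv2.cvtColor(d["img"],cv2.COLOR_RGB2HSV);m=cv2.inRange(h,(105,120,v),(130,255,255))
    k=np.zeros_like(m);x0,y0,x1,y1=box;k[y0:y1,x0:x1]=m[y0:y1,x0:x1]
    c=max(cv2.findContours(k,0,2)[0],key=cv2.contourArea);r=cv2.minAreaRect(c)
    P=np.array([plane(d,p,z) for p in cv2.boxPoints(r)]);e1=P[1]-P[0];e2=P[2]-P[1]
    L=e1 if np.linalg.norm(e1)>np.linalg.norm(e2) else e2
    print("bar ctr",P.mean(0).round(4),"long ang",np.degrees(np.arctan2(L[1],L[0])).round(2)%180,np.linalg.norm(e1).round(4),np.linalg.norm(e2).round(4),r[0])
    return P.mean(0)
E
python3 - <<'E'
from h import *
d=get_image("top");bar(d,(230,240,280,285),.189);bar(d,(230,240,280,285),.191,150)
d=get_image("scene");bar(d,(370,230,410,265),.185)
togo((.4749,.1866,.23))
E
```

```text
bar ctr [0.4751 0.1852 0.189 ] long ang 117.39 0.0471 0.0153 (253.50003051757812, 262.5000305175781)
bar ctr [0.4737 0.1888 0.191 ] long ang 121.13 0.0388 0.0117 (251.51036071777344, 263.1606140136719)
bar ctr [0.4735 0.1845 0.185 ] long ang 104.51 0.0209 0.0496 (389.93267822265625, 247.05569458007812)
t 9.625 pos [0.4434 0.2356 0.271 ] toolx ang 32.28 togo mm [  0.4  41.  -58.3] q [ 0.52  0.03 -1.07  1.71  0.03  1.42  0.01] F [-0.77 -0.43 -0.11] w 0.53
```

>>> drive_tool --increments "0.4 0 -20 0 120;0 0 -20 -1 120;0 0 -18.3 0 120;0 20 0 0 120;0 30 0 0 120;0 20 0 0 120;0 15 0 0 120;0 8 0 0 120;0 0 0 0 120;0 0 0 0 120;0 0 0 0 120"

```text
time: 11.0
position: [0.4763, 0.1857, 0.1787]
tool_rot: [-1.523, -0.454, 0.452]
ft_force: [0.1, 0.2, -0.8]
grip_width: 0.532
```

Run:
```python
from h import *
d=get_image("wrist");cv2.imwrite("pics/g_w.png",d["img"][:,:,::-1])
t=get_image("top");a=cv2.resize(t["img"][215:315,190:323],(798,600),interpolation=2);cv2.imwrite("pics/g_t.png",a[:,:,::-1])
togo((.4749,.1866,.1725))
```

```text
t 11.1 pos [0.4762 0.1856 0.1785] toolx ang 33.15 togo mm [-0.5  6.   1.6] q [ 0.54  0.14 -1.02  1.82  0.13  1.24  0.06] F [ 0.58 -0.38 -0.15] w 0.529
```

View pics/g_w.png

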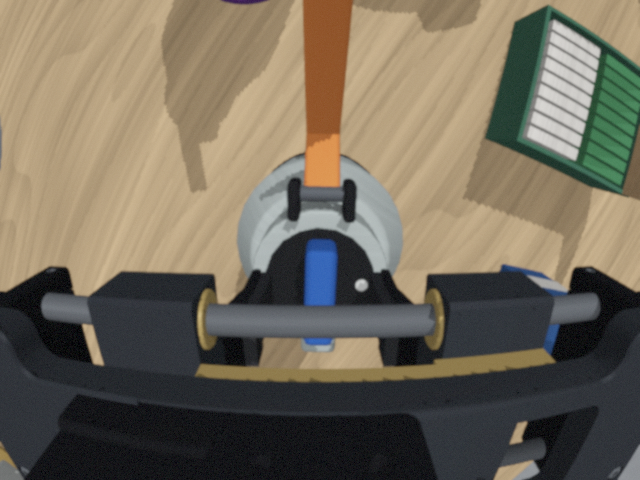

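>>> drive_tool --increments "-0.5 3 1.6 0.5 120;0 3 0 0 120;0 0 0 0 120;0 0 0 0 120;0 0 0 0 120"

```text
time: 11.72
position: [0.4747, 0.1865, 0.1721]
tool_rot: [-1.524, -0.447, 0.446]
ft_force: [-0.4, -0.1, 0.2]
grip_width: 0.531
```

>>> drive_tool --increments "0 0 0 0 200;0 0 0 0 255;0 0 0 0 255;0 0 0 0 255;0 0 0 0 255;0 0 0 0 255;0 0 0 0 255" --squeeze 12

```text
time: 12.6
position: [0.4748, 0.1866, 0.1721]
tool_rot: [-1.524, -0.447, 0.446]
ft_force: [1.0, 0.4, -0.5]
grip_width: 0.159
```

Run:
```python
from h import *
togo((.4749,.1866,.1725));print(ctrl.get_state()["torque"])
```

```text
t 12.6 pos [0.4748 0.1866 0.1721] toolx ang 32.66 togo mm [ 0.1 -0.4 -0.1] q [ 0.53  0.15 -1.02  1.83  0.13  1.23  0.04] F [ 1.    0.37 -0.53] w 0.159
[ 0.20448033 -0.39137498  0.05322266]
```

>>> drive_tool --increments "0 0 0 0 255;0 0 0 0 255;0 -0.5 0 0 255;0 0 0 0 255;0 0 0 0 255" --squeeze 40

```text
time: 13.22
position: [0.4748, 0.1866, 0.1722]
tool_rot: [-1.524, -0.447, 0.446]
ft_force: [5.5, 3.2, -8.4]
grip_width: 0.157
```

>>> drive_tool --increments "0.3 0.1 0 0 255;0 0 0 0 255;0 0 0 0 255"

```text
time: 13.6
position: [0.4748, 0.1866, 0.1722]
tool_rot: [-1.524, -0.446, 0.447]
ft_force: [4.8, 1.9, -8.5]
grip_width: 0.157
```

Next comes a small first turn, well inside the 0.3 rad that is known to hold.

>>> drive_tool --increments "0 0 0 -3 255;0 0 0 -3 255;0 0 0 0 255;0 0 0 0 255"

```text
time: 14.1
position: [0.474, 0.1862, 0.1721]
tool_rot: [-1.506, -0.526, 0.529]
ft_force: [0.2, 1.0, -5.1]
grip_width: 0.156
```

Run:
```python
from h import *
togo((.4749,.1866,.1722));print(ctrl.get_state()["torque"])
```

```text
t 14.1 pos [0.474  0.1862 0.1721] toolx ang 38.61 togo mm [ 0.9 -0.1 -0.3] q [ 0.54  0.15 -1.03  1.83  0.14  1.24  0.14] F [ 0.23  1.03 -5.1 ] w 0.156
[-0.01354204 -0.19774494 -0.01157276]
```

>>> drive_tool --increments "0 -0.1 0 -3 255;0 0 0 -3 255;0 0 0 0 255;0 0 0 0 255"

```text
time: 14.6
position: [0.4739, 0.1862, 0.1721]
tool_rot: [-1.484, -0.606, 0.61]
ft_force: [-2.8, -2.6, -4.8]
grip_width: 0.159
```

>>> drive_tool --increments "0 0 0 -2.5 255;0 0 0 -2.5 255;0 0 0 0 255;0 0 0 0 255"

```text
time: 15.1
position: [0.4742, 0.1862, 0.1721]
tool_rot: [-1.463, -0.674, 0.677]
ft_force: [-3.4, -3.0, -6.1]
grip_width: 0.155
```

Run:
```python
from h import *
togo((.4749,.1866,.1722));print(ctrl.get_state()["torque"])
```

```text
t 15.1 pos [0.4742 0.1862 0.1721] toolx ang 49.59 togo mm [ 0.8 -0.1 -0.3] q [ 0.56  0.16 -1.06  1.83  0.15  1.24  0.33] F [-3.39 -2.95 -6.08] w 0.155
[-0.40326856  0.4148045   0.01283397]
```

>>> drive_tool --increments "-0.3 0 0 -2.5 255;0 0 0 -2.5 255;0 0 0 0 255;0 0 0 0 255"

```text
time: 15.6
position: [0.4743, 0.1862, 0.1722]
tool_rot: [-1.44, -0.742, 0.744]
ft_force: [-2.4, -1.6, -8.5]
grip_width: 0.16
```

>>> drive_tool --increments "0 0 0 -2.5 255;0 0 0 -2.5 255;0 0 0 0 255;0 0 0 0 255"

```text
time: 16.1
position: [0.4745, 0.1863, 0.1722]
tool_rot: [-1.415, -0.81, 0.811]
ft_force: [-0.4, -1.3, -9.6]
grip_width: 0.16
```

Still threaded at 27°. I'll ease the pull slightly and continue.

>>> drive_tool --increments "0 0.15 0 -2.5 255;0 0 0 -2.5 255;0 0 0 0 255;0 0 0 0 255"

```text
time: 16.6
position: [0.4746, 0.1864, 0.1722]
tool_rot: [-1.387, -0.877, 0.877]
ft_force: [-0.1, -1.5, -10.2]
grip_width: 0.161
```

>>> drive_tool --increments "0 0 0 -2.5 255;0 0 0 -2.5 255;0 0 0 0 255;0 0 0 0 255"

```text
time: 17.1
position: [0.4747, 0.1864, 0.1722]
tool_rot: [-1.357, -0.943, 0.943]
ft_force: [0.8, -1.1, -11.2]
grip_width: 0.157
```

>>> drive_tool --increments "0 0.35 0 -2.5 255;0 0 0 -2.5 255;0 0 0 0 255;0 0 0 0 255"

```text
time: 17.6
position: [0.4748, 0.1864, 0.1722]
tool_rot: [-1.325, -1.009, 1.009]
ft_force: [-0.4, -1.3, -9.4]
grip_width: 0.158
```

Run:
```python
from h import *
togo((.4749,.1866,.1722));print(ctrl.get_state()["torque"])
```

```text
t 17.6 pos [0.4748 0.1864 0.1722] toolx ang 74.6 togo mm [ 0.2 -0.  -0. ] q [ 0.61  0.17 -1.12  1.83  0.16  1.24  0.75] F [-0.38 -1.26 -9.39] w 0.158
[-0.33324227  0.13646758 -0.06522792]
```

Turned 42° with the thread still holding. Continuing.

>>> drive_tool --increments "0 0.3 0 -2.5 255;0 0 0 -2.5 255;0 0 0 0 255;0 0 0 0 255"

```text
time: 18.1
position: [0.475, 0.1866, 0.1721]
tool_rot: [-1.29, -1.075, 1.074]
ft_force: [-1.3, -0.6, -6.4]
grip_width: 0.162
```

>>> drive_tool --increments "0 0.1 0 -2.5 255;0 0 0 -2.5 255;0 0 0 0 255;0 0 0 0 255"

```text
time: 18.6
position: [0.4752, 0.1868, 0.1721]
tool_rot: [-1.253, -1.141, 1.139]
ft_force: [-0.5, -2.9, -3.4]
grip_width: 0.158
```

>>> drive_tool --increments "0 -0.3 0 0 255;0 0 0 0 255;0 0 0 0 255"

```text
time: 18.98
position: [0.4752, 0.1868, 0.1721]
tool_rot: [-1.252, -1.141, 1.139]
ft_force: [1.6, -0.4, -4.8]
grip_width: 0.155
```

>>> drive_tool --increments "0 -0.1 0 -2.5 255;0 0 0 -2.5 255;0 0 0 0 255;0 0 0 0 255"

```text
time: 19.48
position: [0.475, 0.1867, 0.1722]
tool_rot: [-1.213, -1.205, 1.204]
ft_force: [1.7, -0.6, -5.0]
grip_width: 0.158
```

Run:
```python
from h import *
togo((.4749,.1866,.1722));print(ctrl.get_state()["torque"])
```

```text
t 19.475 pos [0.475  0.1867 0.1722] toolx ang 89.62 togo mm [-0.1 -0.   0.1] q [ 0.64  0.19 -1.16  1.83  0.18  1.24  1.  ] F [ 1.68 -0.58 -5.04] w 0.158
[ 0.02700244 -0.52074358 -0.00214643]
```

>>> drive_tool --increments "0 0 0 -2.5 255;0 0 0 -2.5 255;0 0 0 0 255;0 0 0 0 255"

```text
time: 19.98
position: [0.4748, 0.1865, 0.1722]
tool_rot: [-1.17, -1.268, 1.268]
ft_force: [0.7, -1.4, -3.3]
grip_width: 0.157
```

Run:
```python
from h import *
togo((.4749,.1866,.1722));print(ctrl.get_state()["torque"])
d=get_image("wrist");cv2.imwrite("pics/i_w.png",d["img"][:,:,::-1])
```

```text
t 19.975 pos [0.4748 0.1865 0.1722] toolx ang 94.61 togo mm [ 0.1 -0.  -0.1] q [ 0.65  0.19 -1.17  1.83  0.19  1.24  1.08] F [ 0.68 -1.36 -3.31] w 0.157
[-0.10250176 -0.38065554  0.00649324]
```

View pics/i_w.png

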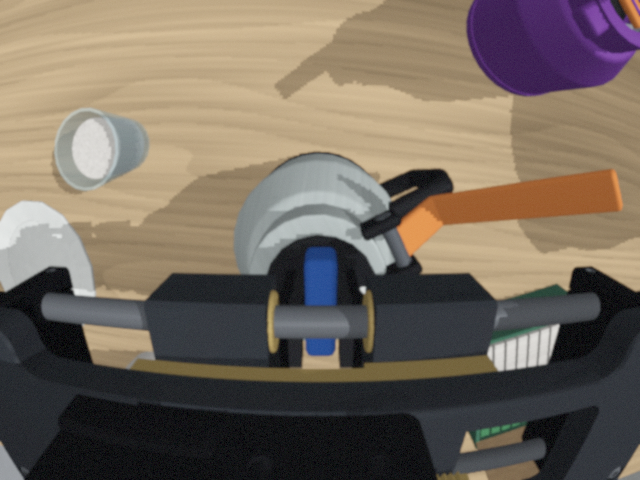

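The bar (px 320,300) and the flange dot (362,290) have turned with the fingers, so nothing is slipping. Continuing.

>>> drive_tool --increments "0 -0.15 0 -2.5 255;0 0 0 -2.5 255;0 0 0 0 255;0 0 0 0 255"

```text
time: 20.52
position: [0.4748, 0.1865, 0.1723]
tool_rot: [-1.126, -1.332, 1.332]
ft_force: [0.0, -1.3, -2.8]
grip_width: 0.156
```

>>> drive_tool --increments "0 0 0 -2 255;0 0 0 -2 255;0 0 0 0 255;0 0 0 0 255"

```text
time: 21.02
position: [0.4752, 0.1863, 0.1724]
tool_rot: [-1.088, -1.383, 1.382]
ft_force: [3.2, -1.0, -1.4]
grip_width: 0.155
```

Run:
```python
from h import *
togo((.4749,.1866,.1722));print(ctrl.get_state()["torque"])
```

```text
t 21.025 pos [0.4752 0.1863 0.1724] toolx ang 103.63 togo mm [0.4 0.2 0.3] q [ 0.67  0.2  -1.2   1.83  0.2   1.24  1.23] F [ 3.17 -1.02 -1.39] w 0.155
[-0.20208838 -0.85498342 -0.0784952 ]
```

>>> drive_tool --increments "0 -0.4 0 0 255;0 0 0 0 255;0 0 0 0 255"

```text
time: 21.4
position: [0.4751, 0.1864, 0.1726]
tool_rot: [-1.088, -1.383, 1.382]
ft_force: [5.3, -0.1, -3.5]
grip_width: 0.156
```

>>> drive_tool --increments "0 -0.4 0 0 255;0 0 0 0 255;0 0 0 0 255;0 0 0 0 255"

```text
time: 21.9
position: [0.475, 0.1864, 0.1728]
tool_rot: [-1.088, -1.383, 1.382]
ft_force: [5.3, -1.4, -5.4]
grip_width: 0.156
```

Run:
```python
from h import *
togo((.4749,.1866,.1722));print(ctrl.get_state()["torque"])
```

```text
t 21.9 pos [0.475  0.1864 0.1728] toolx ang 103.64 togo mm [0.3 0.6 0. ] q [ 0.67  0.2  -1.2   1.83  0.2   1.24  1.23] F [ 5.26 -1.44 -5.45] w 0.156
[-0.13622189 -1.46707403 -0.02314941]
```

>>> drive_tool --increments "0 0 -0.4 -1.5 255;0 0 0 -1.5 255;0 0 0 0 255;0 0 0 0 255"

```text
time: 22.4
position: [0.4751, 0.1864, 0.1731]
tool_rot: [-1.058, -1.419, 1.42]
ft_force: [2.9, -2.2, -2.2]
grip_width: 0.159
```

Run:
```python
from h import *
togo((.4749,.1866,.1722));print(ctrl.get_state()["torque"])
```

```text
t 22.4 pos [0.4751 0.1864 0.1731] toolx ang 106.64 togo mm [0.3 0.9 0.1] q [ 0.68  0.2  -1.21  1.83  0.2   1.25  1.28] F [ 2.88 -2.16 -2.19] w 0.159
[-0.46422988 -1.02669113 -0.04612344]
```

>>> drive_tool --increments "0 -0.4 0 0 255;0 0 0 0 255;0 -0.4 0 0 255;0 0 0 0 255;0 0 0 0 255"

```text
time: 23.02
position: [0.4744, 0.1866, 0.174]
tool_rot: [-1.057, -1.419, 1.421]
ft_force: [-0.2, -2.9, 2.5]
grip_width: 0.159
```

The thread has let go at about 74°: the force turned positive and the tool rose freely. I'll lift gently.

>>> drive_tool --increments "0 -1 0 0 255;0 -1 0 0 255;0 -1 0 0 255;0 0 0 0 255"

```text
time: 23.52
position: [0.4743, 0.1866, 0.1765]
tool_rot: [-1.056, -1.419, 1.421]
ft_force: [-1.3, -2.3, -0.3]
grip_width: 0.159
```

>>> drive_tool --increments "0 -2 0 0 255;0 -2 0 0 255;0 -2 0 0 255;0 0 0 0 255"

```text
time: 24.02
position: [0.4756, 0.1866, 0.1832]
tool_rot: [-1.059, -1.421, 1.419]
ft_force: [-0.0, -2.7, -1.1]
grip_width: 0.153
```

>>> drive_tool --increments "0 -4 0 0 255;0 -5 0 0 255;0 -6 0 0 255;0 -8 0 0 255;0 -12 0 0 255;0 -15 0 0 255;0 -15 0 0 255;0 -10 0 0 255;0 0 0 0 255;0 0 0 0 255"

```text
time: 25.28
position: [0.4748, 0.1864, 0.2574]
tool_rot: [-1.057, -1.419, 1.42]
ft_force: [0.9, 0.2, -0.3]
grip_width: 0.157
```

Run:
```python
from h import *
togo((.563,-.136,.257))
d=get_image("scene");cv2.imwrite("pics/j_s.png",d["img"][:,:,::-1])
t=get_image("top");cv2.imwrite("pics/j_t.png",t["img"][:,:,::-1])
```

```text
t 25.275 pos [0.4748 0.1864 0.2574] toolx ang 106.64 togo mm [-334.1    0.5    7.9] q [ 0.75  0.11 -1.24  1.71  0.1   1.4   1.36] F [ 0.93  0.18 -0.27] w 0.157
```

View pics/j_s.png

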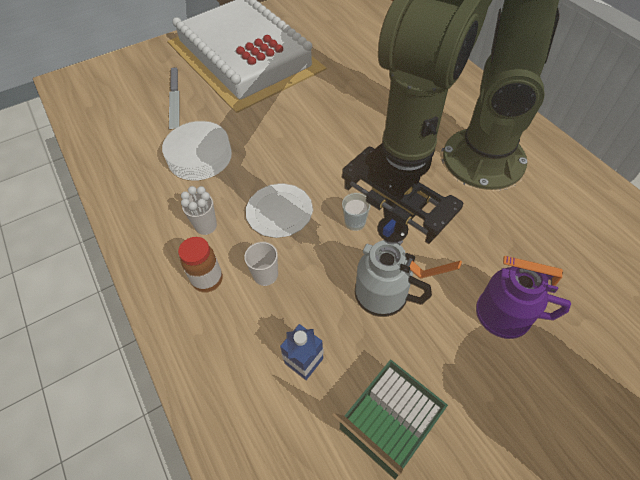

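>>> drive_tool --increments "-15 0 0.5 0 255;-30 0 0.8 0 255;-40 0 1 0 255;-40 0 1 0 255;-40 0 1 0 255;-40 0 1 0 255;-40 0 1 0 255;-40 0 1 0 255;-30 0 0.4 0 255;-19 0 0.2 0 255;0 0 0 0 255;0 0 0 0 255"

```text
time: 26.88
position: [0.5632, -0.1336, 0.258]
tool_rot: [-1.055, -1.422, 1.421]
ft_force: [0.1, -0.9, -1.6]
grip_width: 0.158
```

Run:
```python
from h import *
togo((.563,-.136,.0405))
d=get_image("wrist");cv2.imwrite("pics/k_w.png",d["img"][:,:,::-1])
```

```text
t 26.875 pos [ 0.5632 -0.1336  0.258 ] toolx ang 106.8 togo mm [ -2.4 217.5   0.9] q [ 1.03  0.29 -1.01  1.55  0.25  1.44  1.87] F [ 0.09 -0.93 -1.61] w 0.158
```

View pics/k_w.png

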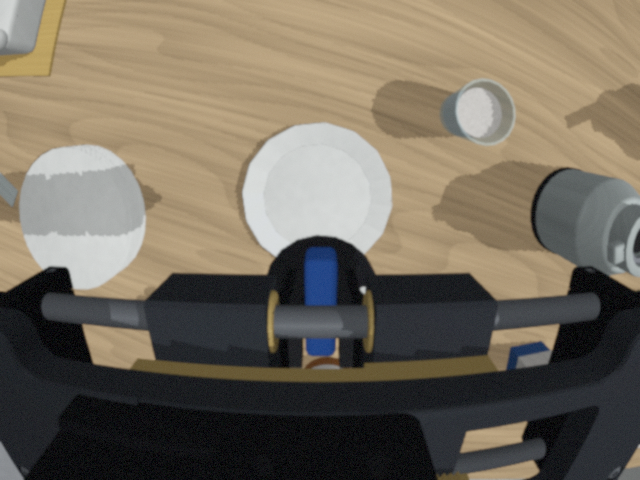

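The wrist view shows the saucer (px 318,195) dead ahead in column with the held cap. The way down is clear, so I'll descend.

>>> drive_tool --increments "-2.4 15 0.9 0 255;0 30 0 0 255;0 35 0 0 255;0 35 0 0 255;0 30 0 0 255;0 25 0 0 255;0 15 0 0 255;0 10 0 0 255;0 7 0 0 255;0 0 0 0 255;0 0 0 0 255"

```text
time: 28.3
position: [0.5636, -0.1384, 0.0565]
tool_rot: [-1.059, -1.421, 1.42]
ft_force: [-0.9, 0.3, -0.8]
grip_width: 0.155
```

Run:
```python
from h import *
togo((.563,-.136,.0382))
d=get_image("wrist");cv2.imwrite("pics/l_w.png",d["img"][:,:,::-1])
```

```text
t 28.3 pos [ 0.5636 -0.1384  0.0565] toolx ang 106.65 togo mm [ 2.4 18.3 -0.1] q [ 0.94  0.47 -0.92  1.79  0.42  1.09  1.74] F [-0.92  0.3  -0.77] w 0.155
```

View pics/l_w.png

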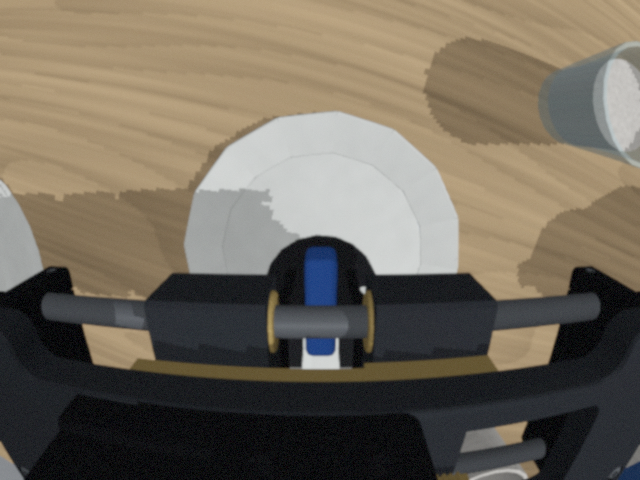

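>>> drive_tool --increments "2.4 5 0 0 255;0 5 0 0 255;0 4 0 0 255;0 2 0 0 255;0 0.5 0 0 255;0 0 0 0 255;0 0 0 0 255"

```text
time: 29.22
position: [0.5625, -0.136, 0.0394]
tool_rot: [-1.058, -1.42, 1.42]
ft_force: [0.5, -0.7, -0.6]
grip_width: 0.159
```

>>> drive_tool --increments "0 0.4 0 0 255;0 0 0 0 255;0 0.4 0 0 255;0 0 0 0 255;0 0 0 0 255"

```text
time: 29.85
position: [0.5623, -0.1359, 0.0385]
tool_rot: [-1.057, -1.42, 1.42]
ft_force: [0.7, -0.8, 0.0]
grip_width: 0.153
```

>>> drive_tool --increments "0 0.3 0 0 255;0 0 0 0 255;0 0 0 0 255"

```text
time: 30.22
position: [0.5623, -0.1359, 0.0382]
tool_rot: [-1.057, -1.42, 1.42]
ft_force: [-0.8, 0.5, -0.3]
grip_width: 0.155
```

>>> drive_tool --increments "0 0.3 0 0 255;0 0 0 0 255;0 0 0 0 255"

```text
time: 30.6
position: [0.5624, -0.136, 0.038]
tool_rot: [-1.058, -1.42, 1.42]
ft_force: [-0.2, 1.0, 1.2]
grip_width: 0.161
```

>>> drive_tool --increments "0 0.2 0 0 255;0 0 0 0 255;0 0 0 0 255;0 0 0 0 255"

```text
time: 31.1
position: [0.5624, -0.1359, 0.038]
tool_rot: [-1.058, -1.42, 1.42]
ft_force: [-2.1, 0.9, 5.1]
grip_width: 0.157
```

Contact at 5 N and gentle. Releasing.

>>> drive_tool --increments "0 0 0 0 255;0 -0.2 0 0 255;0 0 0 0 190;0 0 0 0 150;0 0 0 0 120;0 0 0 0 120;0 0 0 0 120" --squeeze 5

```text
time: 31.98
position: [0.5623, -0.1359, 0.0378]
tool_rot: [-1.057, -1.42, 1.42]
ft_force: [0.2, 0.2, 0.4]
grip_width: 0.516
```

>>> drive_tool --increments "0 -8 0 0 120;0 -15 0 0 120;0 -30 0 0 120;0 -40 0 0 120;0 -40 0 0 120;0 -40 0 0 120;0 0 -60 0 120;0 0 -60 0 120;0 0 0 0 120;0 0 0 0 120"

```text
time: 33.22
position: [0.6772, -0.1011, 0.2114]
tool_rot: [-1.057, -1.421, 1.42]
ft_force: [-1.0, -0.6, -0.1]
grip_width: 0.529
```

Run:
```python
from h import *
togo((.563,-.136,.2))
for n in("scene","top","wrist"):
    d=get_image(n);cv2.imwrite(f"pics/m_{n}.png",d["img"][:,:,::-1])
```

```text
t 33.225 pos [ 0.6772 -0.1011  0.2114] toolx ang 106.7 togo mm [ -0.6  11.4 119.4] q [ 0.74  0.56 -0.94  1.34  0.45  1.45  1.69] F [-0.95 -0.64 -0.07] w 0.529
```

View pics/m_scene.png

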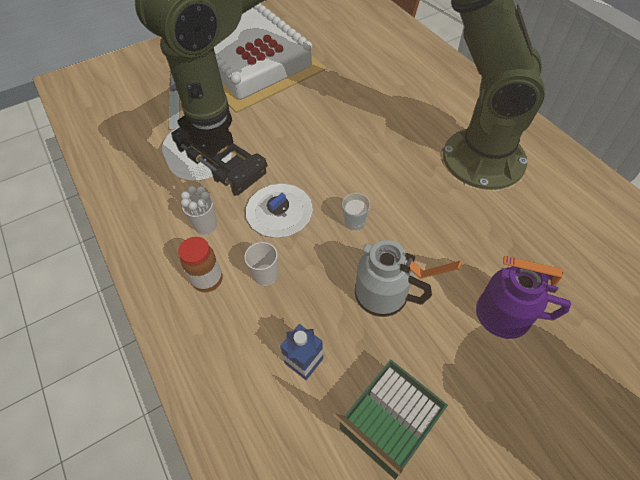

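View pics/m_top.png

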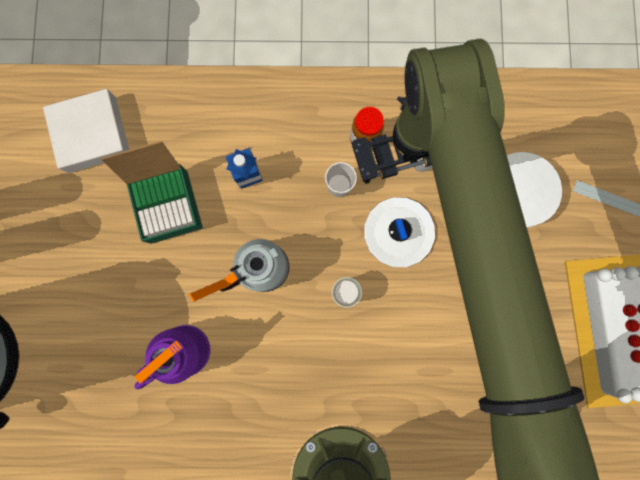

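The cap stands on the saucer at top px (400,230) and the tab is open at (215,288). The bystanders look unmoved. One last numeric check of the cap pose, then I'll hand in.

Run:
```python
from h import *
t=get_image("top");s=get_image("scene")
bar(t,(380,210,420,250),.055);bar(s,(260,185,300,220),.05)
a=np.hstack([cv2.resize(s["img"][180:240,240:320],(400,300),interpolation=2),cv2.resize(t["img"][200:260,360:440],(400,300),interpolation=2)])
cv2.imwrite("pics/n.png",a[:,:,::-1]);togo((.56,-.136,.2))
```

```text
bar ctr [ 0.5629 -0.1331  0.055 ] long ang 16.69999999999999 0.0175 0.0481 (400.8861389160156, 229.03558349609375)
bar ctr [ 0.5632 -0.1388  0.05  ] long ang 13.569999999999993 0.0442 0.0152 (276.739990234375, 199.3199920654297)
t 33.475 pos [ 0.6767 -0.1029  0.212 ] toolx ang 106.55 togo mm [  1.6  11.9 121.3] q [ 0.74  0.56 -0.94  1.35  0.45  1.45  1.69] F [ 0.38 -1.29  0.44] w 0.53
```

View pics/n.png

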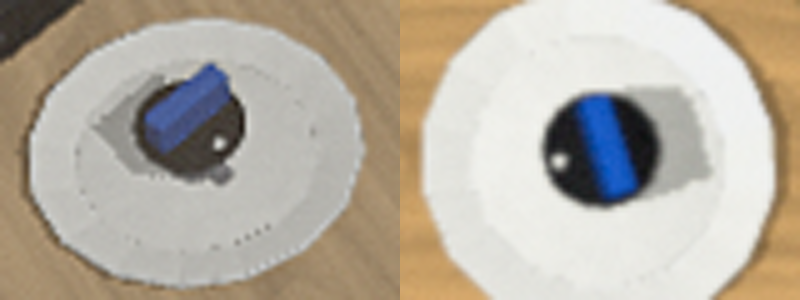

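The cap is upright, centred within about 3 mm, and released.

```bash
python3 -c "
from bench import workorder
print(workorder.close_job())"
```

```text
the job is handed in; nothing more can be done
None
```

The cap is off the steel jug and standing upright on the saucer, and the tab is left open. I handed the job in at about 33.5 s of the 72 s allowed; it gave no verdict.

- **Tab:** I swung it to about 2.15 rad by the planned path (2.03 rad measured partway). The pictures show it still resting back after release.
- **Cap:** I turned it anticlockwise about 74° under a pull of mostly 3–10 N, 11.2 N at the most. When the thread let go, the pull vanished and the cap came up freely.
- **Placing:** It touched the saucer at about 5 N. Both cameras put it within about 4 mm of the saucer's centre. The arm is clear of everything.
- **Other things:** The bystanders look unmoved in the last pictures; I judged that by eye and did not measure it.
- **Disagreement:** Just before release (71–74°) the force readings were ambiguous, because the pull faded while a sideways force of about 5 N showed. I corrected the sideways offset and tested with small lifts until the cap was clearly free.

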